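# Close up the record-care crate

## Task

Push the dark wooden kit box fully home against the back of the pine crate, gently, so that the record clamp on its lid stays standing where it is. Then swing the slat gate fully shut, and last press the raised steel hold-down bar right down over the gate. Leave the cup, bottle, brush and magnifier where they are.

Things in the scene. Friction and masses are not known exactly. Their poses are not given: they have to be found in the camera images.
- crate: open-topped pine crate, fixed. Origin at table height under the middle of its front opening; x points into the crate (away from the robot), y to its left, z up. Inside 165 deep (x 0 to 165), 170 wide (y -85 to 85); walls 12 thick, tops at z 86. Floor surface at z 12; the floor board runs on in front of the opening as a sill to x -50.
- gate (a joint): angle t (rad) of the slat gate: 0 shut across the crate's front, grows as it opens towards the robot; starts at 1.5 to 1.95. From the hinge it points along (-sin t, -cos t) in the crate's x, y; its outer face looks along (-cos t, sin t). Light; hinge friction about 0.06 N m, it stays where it is left. It cannot shut while the kit box sticks out.
- gate_hinge (a point): point on the gate's upright hinge line, at the left end of the crate's front: crate x -8, y 97, z 52 mm. The gate reaches from 5 to 193 mm from this line, from z 16 to 88; slats 10 thick, the outer face 6 mm from the plane through the hinge line.
- bar (a joint): angle t (rad) of the steel hold-down bar: 0 is down, level along the top of the crate's right wall with its bent lip in front of the shut gate; grows as its front end is raised; starts at 1.0 to 1.25. It points along (-cos t, sin t) in the crate's x, z. Stays where it is left (hinge friction about 0.16 N m); a stop ends its travel at 0.
- bar_pivot (a point): hinge of the hold-down bar, at crate x 130, y -91, z 98 mm, its axis along the crate's y. The bar is a flat strip 18 wide and 8 thick, centred on the hinge, 155 long from it towards the robot when down, with a lip 30 long bent downwards at its end. Raised by t, its upper face (4 mm from its centre line) looks along (sin t, cos t) in the crate's x, z: up and away from the robot.
- bar_end (a point): middle of the upper face of the bar's free end, 155 mm from the pivot; raised, it stands 230 to 250 mm above the table
- kit: closed dark wooden record-care kit box, loose, 150 (x, depth) by 90 (y) by 70 high, 0.35 to 0.7 kg, standing on the crate's floor and sill with its front sticking 45 to 105 out of the opening. Origin at the centre of its underside, x axis roughly along the crate's x, z up; its near face is at its x -75. Fully home, its origin is at crate x 90.
- clamp_center (a point): centre (half-way up) of the knurled aluminium record clamp, 64 diameter and 45 high, 0.2 kg, standing loose and upright on the kit box's lid, a little behind the middle
- cup: white enamel cup with a handle, rim diameter 80, 80 high, bystander; origin at the centre of its underside, z up
- bottle: amber glass bottle with a cork, 60 diameter, 150 high, bystander; origin at the centre of its underside, z up
- brush: stylus brush with a horn-coloured handle lying flat, 125 long, 24 wide, 12 high, bystander; origin about its middle at table height, bristle end to its +x
- magnifier: brass pocket magnifier lying flat, 130 long, 70 wide, 10 high, bystander; origin under the centre of the lens, handle to its -x
Not all that is in view belongs to the job. Of the things shaped like the kit, the wooden one is meant.

How it is judged:
By the outcome, as a careful person would: the job done as asked, in the order asked, and still so for the second after the job is handed in, with the robot touching nothing.
It also fails if it takes over 64 s, if anything falls off the work surface, if the arm or the gripper's body presses on something with over 40 N, if the wrist force passes 120 N, or if a joint passes its speed limit or range.

## Robot

A 6-joint arm with a two-finger parallel gripper is mounted at the origin on the work surface. World frame = base frame: x ahead of the robot, y to its left, z up, the work surface at z = 0. Lengths are in m, angles in rad, forces in N, time in s.
With the tool pointing down it reaches from about 0.425 to 0.95 m from the base axis. Payload 3.5 kg.
Tool frame: the origin (TCP) lies at the very end of the fingers, on their centre line; the grasp point (between the pads) lies 19 mm behind it; z points along the fingers, y is the direction in which the jaws open and shut (so a half turn about z gives the same grasp; the last joint's range is limited). The gripper opens to 85 mm and grips with 20 to 120 N. Pads are 22 mm wide; open, the fingers measure 114 mm over their backs; the gripper's body (76 mm by 85 mm) begins 54 mm behind the grasp point. The pads swing forward as they close: fully open they stand 13 mm farther back than shut.
Start: joints at [0.97, 0.286, 1.577, -0, 1.279, -0.15], TCP at [0.294, 0.608, 0.231] pointing down, gripper open.
Joint ranges: [-2.77, 2.77], [-0.9, 2.22], [0.21, 2.48], [-1.53, 4.67], [0.24, 2.81], [-2.84, 2.84]. Speed limits (rad/s): [2.79, 2.79, 3.14, 3.14, 3.14, 3.14].

## Interface

Orientations are given as a unit quaternion [x, y, z, w].
In Python, from plant import ctrl, eyes, ticket gives the robot as it stands.
- The arm moves only by the tool send_rows, never from a script. Its arguments are lists of equal length, an entry for each row: "translation": the shift along the tool's x, y, z in units of 30 mm (1.0 is 30 mm), a list of three; "rotation": the turn, a rotation vector about the tool's x, y, z in units of 5 degrees (1.0 is 5 degrees), a list of three; "grip": the finger opening in mm, from 0 to 85.4. A call has 1 to 5 rows; each row shifts and turns the commanded pose from where the row before left it, along the tool's axes as they then stand; what a row does not reach is not made up. A row lasts 1/8 s, in which the tool goes at most 62.5 mm and 10.7 degrees, less where a joint would pass 70% of its speed; a pose out of reach is approached as far as the arm can. A call is refused whole if a number of a shift passes 1 or a number of a turn 1, either way. A call with a gripper value outside its range is refused whole. The fingers move at their own pace and stop on an object; "squeeze" is the grip in N (left out, the last holds). Time passes only in rows, so rows that do not move let the fingers close. It gives the time, the measured TCP pose, the force and the opening at its end, in the units of the state.
- ctrl.get_state(): the state, without advancing time (a new reading comes with each control period).
- eyes.read_camera(name): name is "scene" or "top" or "wrist"; returns a dict with "image" (384x512x3 uint8, blue, green, red), "mtx" (3x3 intrinsics, pixels), "xyz" and "orientation" of the camera in the world; the wrist camera has in their place "hand_eye" (4x4, takes a point from camera to tool coordinates, whose origin is the TCP and whose axes are the flange's). Camera axes: x right, y down, z forward; pixel columns grow to the right and rows downward; lengths in m; the calibration is good to about 2 mm. A picture is of the moment at which its call begins: read the wrist's pose just before it. There is no depth.
- ticket.sign_off(): hands the job in, once; it reports no verdict.
The state is a dict: "time": time; "qpos": joint angles; "dq": joint speeds; "joint_efforts": joint torques, N m; "eef_pos": TCP position; "tcp_rot": TCP orientation; "contact_force": force on the tool from outside, world axes, zero at the start; "wrist_torque": the same for the moment, N m; "opening": opening from 0.0 (shut) to 1.0 (fully open).
Only numpy, scipy, OpenCV 4.12 (cv2) and the standard library are available. Lean on these libraries where they do the work, as an engineer would, in place of code of your own. Each camera call takes 0.05 s, during which the arm holds its last target. There are 200 camera calls.

## Working session

There is one attempt and no reset: what is moved stays moved. The work goes in short steps, Python scripts to look and compute and a tool call to move; the robot and the scene stay as the last step left them, time stands still between calls to the robot, and variables do not carry over. Pictures are saved under pics/ and viewed, about 8 in all and at most 12, crops included, and the job is handed in when it is done.

Besides the shell and the picture viewer there is one more tool, called after "Emit:" by a JSON object that holds its "fn" and its "kwargs", one argument or row to a line. send_rows: Moves the arm, as the interface text tells. Its arguments: {"type":"object","properties":{"translation":{"type":"array"},"rotation":{"type":"array"},"grip":{"type":"array"},"squeeze":{"type":"number"}},"required":["translation","rotation","grip"]}

```bash
mkdir -p pics; ls; cat > h.py <<'E'
import numpy as np, cv2
from scipy.spatial.transform import Rotation as R
from plant import ctrl, eyes, ticket
E
python3 - <<'E'
from h import *
s=ctrl.get_state();print(s)
for n in("scene","top"):
    c=eyes.read_camera(n);cv2.imwrite(f"pics/{n}0.png",c["image"]);print(n,c["mtx"],c["xyz"],c["orientation"])
    np.savez(f"{n}0.npz",**c)
a=cv2.imread("pics/scene0.png");b=cv2.imread("pics/top0.png")
cv2.imwrite("pics/scene0b.png",cv2.resize(a,(800,600),interpolation=2));cv2.imwrite("pics/top0b.png",cv2.resize(b,(800,600),interpolation=2))
E
```

```text
pics
{'time': 0.0, 'qpos': array([ 9.70004115e-01,  2.87208637e-01,  1.57818390e+00, -5.72585119e-06,
        1.27857696e+00, -1.50003771e-01]), 'dq': array([-0.00080698,  0.00218229,  0.0016303 , -0.00223087, -0.00297613,
       -0.00068962]), 'joint_efforts': array([ 2.25697750e-04, -4.05977261e+01, -2.92625087e+01, -1.07677627e-04,
        5.81807893e-03, -9.76171293e-06]), 'eef_pos': array([0.29368337, 0.60703498, 0.22991478]), 'tcp_rot': array([ 2.23489664e-01,  9.74705575e-01, -1.10666886e-03, -4.33177334e-04]), 'contact_force': array([-0.55085705, -0.16044382,  0.26740675]), 'wrist_torque': array([-1.44140565e-02,  1.50348126e-02, -5.55466164e-06]), 'opening': 0.9993395603331747}
scene [[400.75590764   0.         255.46238796]
 [  0.         400.75590764 187.82494197]
 [  0.           0.           1.        ]] [ 1.10797378 -0.32014389  0.98772896] [ 0.82083625  0.47965042 -0.16403931 -0.26316237]
top [[430.64430302   0.         245.57228459]
 [  0.         430.64430302 190.694039  ]
 [  0.           0.           1.        ]] [ 0.33959442 -0.03140636  1.28145386] [-0.70345304  0.70696525 -0.04924283  0.05412106]
```

View pics/scene0b.png

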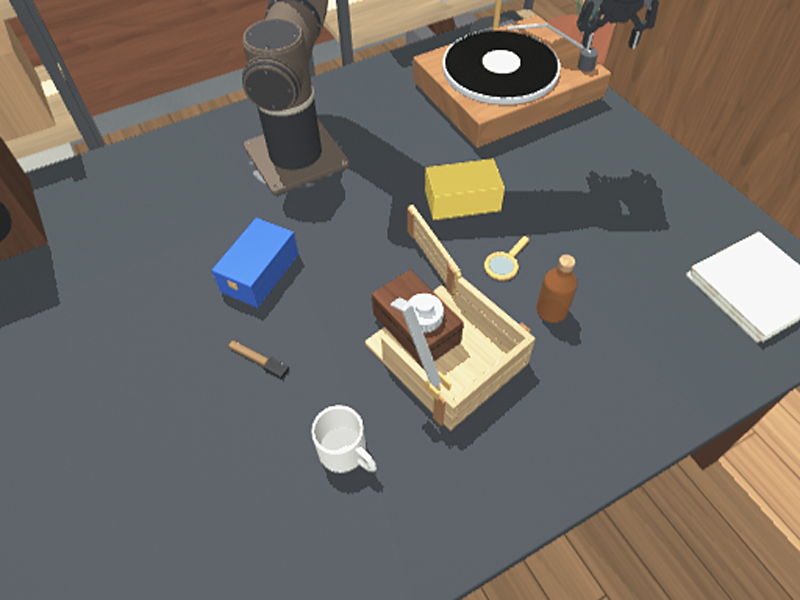

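View pics/top0b.png

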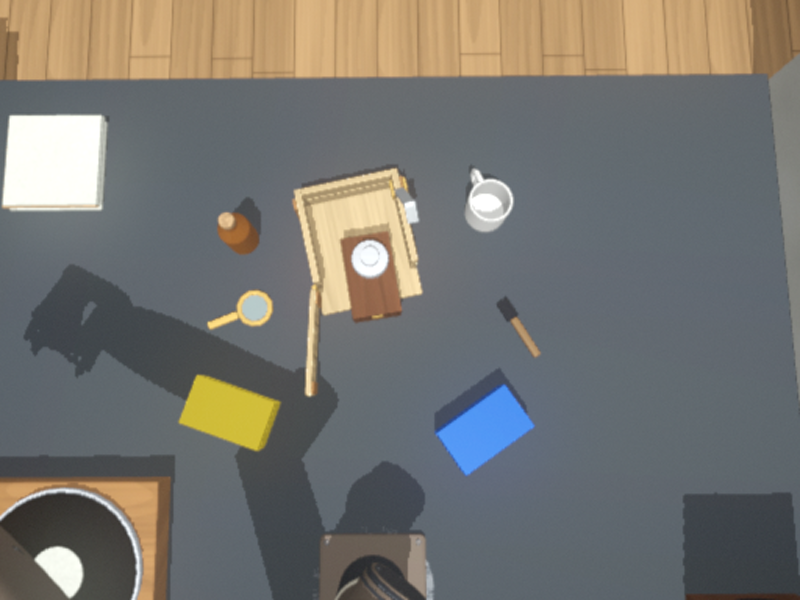

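Kit candidates in the scene view are the dark wooden box (415,315), the blue box (255,262) and the yellow box (465,188). The wooden one in the crate with the clamp on it fits the description. I'll confirm in an enlarged crop.

```bash
python3 - <<'E'
import cv2,numpy as np
a=cv2.imread("pics/scene0.png")[120:285,224:352];b=cv2.imread("pics/top0.png")[98:263,172:282]
a=cv2.resize(a,None,fx=3.2,fy=3.2,interpolation=2);b=cv2.resize(b,None,fx=3.5,fy=3.5,interpolation=2)
o=np.zeros((600,800,3),np.uint8);o[:b.shape[0],:b.shape[1]]=b;o[:a.shape[0],390:390+a.shape[1]]=a
cv2.imwrite("pics/crop0.png",o)
E
```

```text
(no output)
```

View pics/crop0.png

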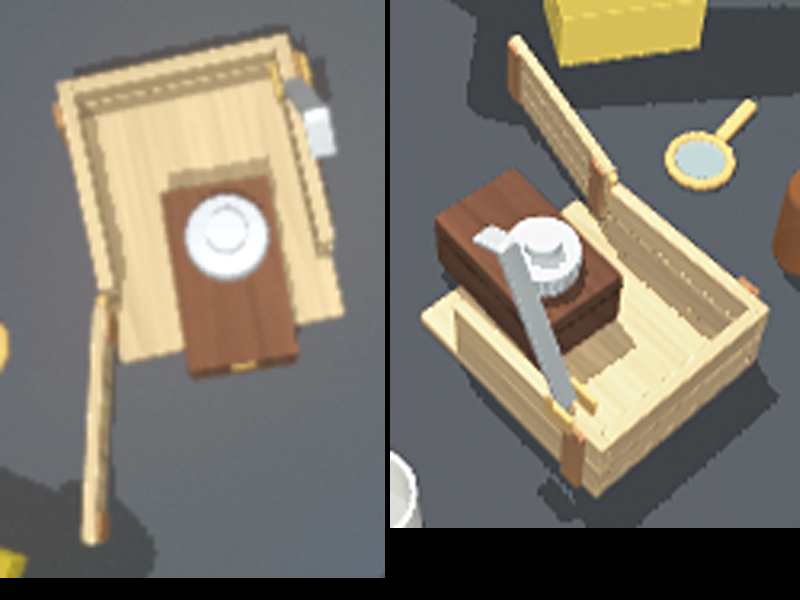

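Confirmed: the dark wooden box stands on the sill with the clamp on its lid, front edge at about (243,370) in the top crop. The blue and yellow boxes are decoys. I'll fit the poses now.

```bash
cat > fit.py <<'E'
from h import *
from scipy.optimize import least_squares
C={n:dict(np.load(n+"0.npz")) for n in("scene","top")}
def proj(n,P):
    c=C[n];q=(np.atleast_2d(P)-c["xyz"])@R.from_quat(c["orientation"]).as_matrix()
    q=q@c["mtx"].T;return q[:,:2]/q[:,2:]
T=lambda u,v:("top",(172+u/3.5,98+v/3.5));S=lambda u,v:("scene",(224+(u-390)/3.2,120+v/3.2))
def place(p,P):
    c,s=np.cos(p[2]),np.sin(p[2]);P=np.asarray(P)/1e3
    return np.array([p[0]+c*P[0]-s*P[1],p[1]+s*P[0]+c*P[1],P[2]])
def fit(obs,x0,f=place):
    r=lambda p:np.concatenate([proj(n,f(p,P))[0]-uv for P,(n,uv) in obs])
    o=least_squares(r,x0,loss="soft_l1");print(np.round(o.x,4),np.round(r(o.x).reshape(-1,2),1).tolist());return o.x
E
cat > run1.py <<'E'
from fit import *
cr=fit([((177,97,86),T(58,85)),((177,-97,86),T(288,36)),((-50,97,12),T(122,362)),((-50,-97,12),T(344,312)),((0,-97,86),T(333,245)),((0,85,86),T(110,292)),
 ((177,-97,86),S(597,467)),((177,97,86),S(767,308)),((-50,-97,12),S(422,318))],[.7,0,0])
k=fit([((75,45,70+12),T(163,193)),((75,-45,82),T(268,177)),((-75,-45,82),T(296,352)),((-75,45,82),T(190,366)),
 ((-75,-45,82),S(436,222)),((-75,45,82),S(516,168)),((75,45,82),S(621,283))],[.65,0,0])
w=np.cos(-cr[2]),np.sin(-cr[2]);d=k[:2]-cr[:2]
print("kit in crate",np.round([w[0]*d[0]-w[1]*d[1],w[1]*d[0]+w[0]*d[1],k[2]-cr[2]],4))
gate=lambda t,P:place(cr,(-8-P[0]*np.sin(t[0])-P[1]*np.cos(t[0]),97-P[0]*np.cos(t[0])+P[1]*np.sin(t[0]),P[2]))
fit([((193,0,88),T(95,535)),((193,0,88),S(517,42))],[1.6],gate)
bar=lambda t,P:place(cr,(130-P[0]*np.cos(t[0])+P[1]*np.sin(t[0]),-91+P[2],98+P[0]*np.sin(t[0])+P[1]*np.cos(t[0])))
b=fit([((155,4,0),S(505,236)),((155,4,0),T(318,112))],[1.1],bar)
cl=fit([((0,0,127),T(227,232)),((0,0,127),S(545,240))],[.7,0],lambda p,P:np.array([p[0],p[1],P[2]/1e3]))
d=cl-k[:2];w=np.cos(-k[2]),np.sin(-k[2]);print("clamp in kit",w[0]*d[0]-w[1]*d[1],w[1]*d[0]+w[0]*d[1])
print("bar end",bar(b,(155,4,0)),"kit front mid",place(k,(-75,0,47)),"home",place(cr,(15,0,47)),"yaw deg",np.degrees(cr[2]),np.degrees(k[2]))
np.save("cr.npy",cr)
E
python3 run1.py
```

```text
[0.5646 0.0088 0.2088] [[-0.3, -0.7], [-0.1, -0.6], [-0.4, -0.2], [-0.1, 0.4], [0.4, -1.5], [1.1, -1.5], [-0.0, -6.0], [-0.1, -0.8], [-1.6, -2.2]]
[ 0.5635 -0.0007  0.1326] [[-0.2, -2.3], [1.0, -2.0], [0.3, -0.5], [-1.1, -0.1], [-1.2, -2.3], [-0.6, -0.7], [0.2, -2.1]]
kit in crate [-0.0031 -0.0091 -0.0762]
[1.801] [[-0.5, 2.0], [-3.0, -2.3]]
[1.1054] [[-0.4, 1.2], [-0.6, 0.1]]
[5.898e-01 3.000e-04] [[-0.2, -2.5], [-0.8, -1.3]]
clamp in kit 0.026172994037922077 -0.002440902550670352
bar end [ 0.64613074 -0.06695933  0.2383103 ] kit front mid [ 0.4891737  -0.01065788  0.047     ] home [0.57931522 0.01190229 0.047     ] yaw deg 11.964865489606112 7.59664307005495
```

Emit:
{"fn": "send_rows", "kwargs": {
  "translation": [
    [0,0,0],
    [0,0,0],
    [0,0,0],
    [0,0,0],
    [0,0,0]
  ],
  "rotation": [
    [0,0,-1],
    [0,0,-1],
    [0,0,-1],
    [0,0,-1],
    [0,0,-1]
  ],
  "grip": [40,40,40,40,40],
  "squeeze": 40
}}

```text
time: 0.72
eef_pos: [0.2938, 0.6072, 0.2305]
tcp_rot: [0.006, 1.0, -0.001, -0.0]
contact_force: [-0.6, -0.3, -0.1]
opening: 0.467
```

Emit:
{"fn": "send_rows", "kwargs": {
  "translation": [
    [0,-1,0],
    [0,-1,0],
    [0,-1,0],
    [0,-1,0],
    [0,-1,0]
  ],
  "rotation": [
    [0,0,-1],
    [0,0,-1],
    [0,0,-0.55],
    [0,0,0],
    [0,0,0]
  ],
  "grip": [40,40,40,40,40]
}}

```text
time: 1.35
eef_pos: [0.3128, 0.4581, 0.2307]
tcp_rot: [-0.104, 0.995, -0.0, -0.0]
contact_force: [0.7, 0.6, 0.5]
opening: 0.467
```

```bash
cat >> h.py <<'E'
def where():
    cr=np.load("cr.npy");s=ctrl.get_state();q=R.from_quat(s["tcp_rot"]).as_matrix()
    d=R.from_euler("z",-cr[2]).as_matrix()@(s["eef_pos"]-[cr[0],cr[1],0]);y=q[:,1]
    print("t",round(s["time"],2),"crate xyz mm",np.round(d*1e3,1),"tool yaw rel",np.round(np.degrees(np.arctan2(y[1],y[0])-cr[2])-90,2),"tilt z",np.round(q[2],3),"F",np.round(s["contact_force"],1),"q",np.round(s["qpos"],2),"op",round(s["opening"],2))
E
python3 -c "
from h import *
where();print(eyes.read_camera('wrist')['hand_eye'])"
```

```text
t 1.35 crate xyz mm [-153.2  491.8  230.7] tool yaw rel -0.03 tilt z [ 0.001 -0.001 -1.   ] F [0.7 0.6 0.5] q [ 0.79  0.02  1.87 -0.    1.25 -0.99] op 0.47
[[-1.08006402e-03 -9.46307897e-01 -3.23264902e-01  8.38794246e-02]
 [ 9.99999417e-01 -1.02247259e-03 -3.47979349e-04 -1.32214823e-03]
 [-1.23389454e-06 -3.23265089e-01  9.46308450e-01 -1.42672661e-01]
 [ 0.00000000e+00  0.00000000e+00  0.00000000e+00  1.00000000e+00]]
```

Emit:
{"fn": "send_rows", "kwargs": {
  "translation": [
    [-0.42,-1,0],
    [-0.42,-1,0],
    [-0.42,-1,0],
    [0,-1,0],
    [0,-1,0]
  ],
  "rotation": [
    [0,0,0],
    [0,0,0],
    [0,0,0],
    [0,0,0],
    [0,0,0]
  ],
  "grip": [40,40,40,40,40]
}}

```text
time: 2.02
eef_pos: [0.381, 0.3196, 0.2309]
tcp_rot: [-0.104, 0.995, -0.0, -0.0]
contact_force: [0.5, -0.4, 0.6]
opening: 0.469
```

Emit:
{"fn": "send_rows", "kwargs": {
  "translation": [
    [0,-1,0],
    [0,-1,0],
    [0,-1,0],
    [0,-1,0],
    [0,-1,0]
  ],
  "rotation": [
    [0,0,0],
    [0,0,0],
    [0,0,0],
    [0,0,0],
    [0,0,0]
  ],
  "grip": [40,40,40,40,40]
}}

```text
time: 2.65
eef_pos: [0.4119, 0.1729, 0.231]
tcp_rot: [-0.104, 0.995, 0.0, -0.0]
contact_force: [0.8, -0.4, -0.1]
opening: 0.468
```

Emit:
{"fn": "send_rows", "kwargs": {
  "translation": [
    [0,-1,0],
    [0,-1,0],
    [0,-1,0],
    [0,-1,0],
    [0,-1,0]
  ],
  "rotation": [
    [0,0,0],
    [0,0,0],
    [0,0,0],
    [0,0,0],
    [0,0,0]
  ],
  "grip": [40,40,40,40,40]
}}

```text
time: 3.28
eef_pos: [0.443, 0.0261, 0.2311]
tcp_rot: [-0.104, 0.995, 0.0, -0.0]
contact_force: [0.2, 0.5, -0.0]
opening: 0.469
```

Emit:
{"fn": "send_rows", "kwargs": {
  "translation": [
    [0,-0.8,0],
    [0,-0.8,0],
    [0,0,0.3],
    [0,0,0.7],
    [0,0,0.7]
  ],
  "rotation": [
    [0,0,0],
    [0,0,0],
    [0,0,0],
    [0,0,0],
    [0,0,0]
  ],
  "grip": [40,40,40,40,40]
}}

```text
time: 3.9
eef_pos: [0.4524, -0.0192, 0.1791]
tcp_rot: [-0.104, 0.995, 0.0, -0.0]
contact_force: [-0.3, -1.1, 0.0]
opening: 0.466
```

```bash
python3 -c "
from h import *
where();cv2.imwrite('pics/w1.png',eyes.read_camera('wrist')['image'])"
```

```text
t 3.9 crate xyz mm [-115.6   -4.1  179.1] tool yaw rel -0.03 tilt z [ 0.001  0.001 -1.   ] F [-0.3 -1.1  0. ] q [-0.27 -0.17  2.15  0.    1.16 -2.05] op 0.47
```

View pics/w1.png

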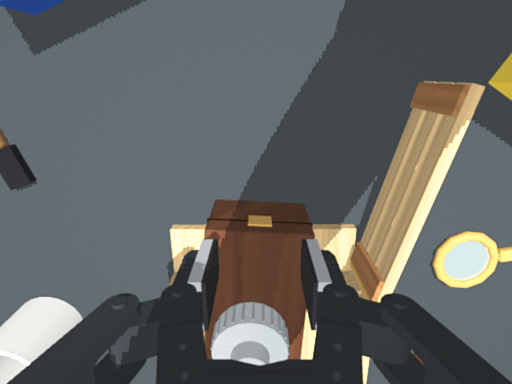

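The wrist view shows the kit's front edge at about (260,222), with the latch centred between the fingers and the sill edge level at row 226, so the tool is aligned with the crate. Next: descend and push slowly.

Emit:
{"fn": "send_rows", "kwargs": {
  "translation": [
    [0,0,1],
    [0,0,1],
    [0,0,1],
    [0,0,1],
    [0,0,0.7]
  ],
  "rotation": [
    [0,0,0],
    [0,0,0],
    [0,0,0],
    [0,0,0],
    [0,0,0]
  ],
  "grip": [40,40,40,40,40]
}}

```text
time: 4.58
eef_pos: [0.4518, -0.019, 0.0378]
tcp_rot: [-0.104, 0.995, 0.001, -0.001]
contact_force: [0.6, -0.2, 0.6]
opening: 0.472
```

Emit:
{"fn": "send_rows", "kwargs": {
  "translation": [
    [-0.15,0,0],
    [-0.15,0,0],
    [-0.15,0,0],
    [-0.12,0,0],
    [-0.1,0,0]
  ],
  "rotation": [
    [0,0,0],
    [0,0,0],
    [0,0,0],
    [0,0,0],
    [0,0,0]
  ],
  "grip": [40,40,40,40,40]
}}

```text
time: 5.2
eef_pos: [0.4731, -0.016, 0.0398]
tcp_rot: [-0.104, 0.995, -0.0, 0.0]
contact_force: [-0.6, 0.3, -0.5]
opening: 0.468
```

Emit:
{"fn": "send_rows", "kwargs": {
  "translation": [
    [-0.1,0,0],
    [-0.1,0,0],
    [-0.1,0,0],
    [-0.1,0,0],
    [-0.1,0,0]
  ],
  "rotation": [
    [0,0,0],
    [0,0,0],
    [0,0,0],
    [0,0,0],
    [0,0,0]
  ],
  "grip": [40,40,40,40,40]
}}

```text
time: 5.82
eef_pos: [0.487, -0.0128, 0.039]
tcp_rot: [-0.104, 0.995, 0.0, -0.0]
contact_force: [-3.3, -0.6, -1.0]
opening: 0.473
```

```bash
python3 -c "
from h import *
where()"
```

```text
t 5.83 crate xyz mm [-80.4  -5.   39. ] tool yaw rel -0.05 tilt z [ 0.001  0.    -1.   ] F [-3.3 -0.6 -1. ] q [-0.23  0.13  2.15  0.    0.86 -2.01] op 0.47
```

Emit:
{"fn": "send_rows", "kwargs": {
  "translation": [
    [-0.11,0,0],
    [-0.12,0,0],
    [-0.12,0,0],
    [-0.12,0,0],
    [-0.12,0,0]
  ],
  "rotation": [
    [0,0,0],
    [0,0,0],
    [0,0,0],
    [0,0,0],
    [0,0,0]
  ],
  "grip": [40,40,40,40,40]
}}

```text
time: 6.45
eef_pos: [0.5047, -0.0091, 0.0393]
tcp_rot: [-0.104, 0.995, 0.0, -0.0]
contact_force: [-3.2, -0.7, -2.4]
opening: 0.469
```

Emit:
{"fn": "send_rows", "kwargs": {
  "translation": [
    [-0.12,0,0],
    [-0.12,0,0],
    [-0.12,0,0],
    [-0.12,0,0],
    [-0.12,0,0]
  ],
  "rotation": [
    [0,0,0],
    [0,0,0],
    [0,0,0],
    [0,0,0],
    [0,0,0]
  ],
  "grip": [40,40,40,40,40]
}}

```text
time: 7.08
eef_pos: [0.5223, -0.0054, 0.0393]
tcp_rot: [-0.104, 0.995, 0.0, -0.0]
contact_force: [-3.1, -0.7, -1.1]
opening: 0.467
```

Emit:
{"fn": "send_rows", "kwargs": {
  "translation": [
    [-0.12,0,0],
    [-0.12,0,0],
    [-0.12,0,0],
    [-0.12,0,0],
    [-0.12,0,0]
  ],
  "rotation": [
    [0,0,0],
    [0,0,0],
    [0,0,0],
    [0,0,0],
    [0,0,0]
  ],
  "grip": [40,40,40,40,40]
}}

```text
time: 7.7
eef_pos: [0.5399, -0.0017, 0.0393]
tcp_rot: [-0.104, 0.995, 0.0, -0.0]
contact_force: [-3.7, -1.3, -1.6]
opening: 0.468
```

Emit:
{"fn": "send_rows", "kwargs": {
  "translation": [
    [-0.12,0,0],
    [-0.12,0,0],
    [-0.12,0,0],
    [-0.12,0,0],
    [-0.1,0,0]
  ],
  "rotation": [
    [0,0,0],
    [0,0,0],
    [0,0,0],
    [0,0,0],
    [0,0,0]
  ],
  "grip": [40,40,40,40,40]
}}

```text
time: 8.32
eef_pos: [0.557, 0.0018, 0.0393]
tcp_rot: [-0.104, 0.995, -0.0, -0.0]
contact_force: [-3.7, -0.6, -1.6]
opening: 0.466
```

```bash
python3 -c "
from h import *
where()
a=eyes.read_camera('scene')['image'][120:285,224:352];b=eyes.read_camera('top')['image'][98:263,172:282]
a=cv2.resize(a,None,fx=3.2,fy=3.2,interpolation=2);b=cv2.resize(b,None,fx=3.5,fy=3.5,interpolation=2)
o=np.zeros((600,800,3),np.uint8);o[:b.shape[0],:b.shape[1]]=b;o[:a.shape[0],390:390+a.shape[1]]=a
cv2.imwrite('pics/push1.png',o)"
```

```text
t 8.32 crate xyz mm [-8.9 -5.2 39.3] tool yaw rel -0.05 tilt z [ 0. -0. -1.] F [-3.7 -0.6 -1.6] q [-0.18  0.27  1.99 -0.    0.88 -1.96] op 0.47
```

View pics/push1.png

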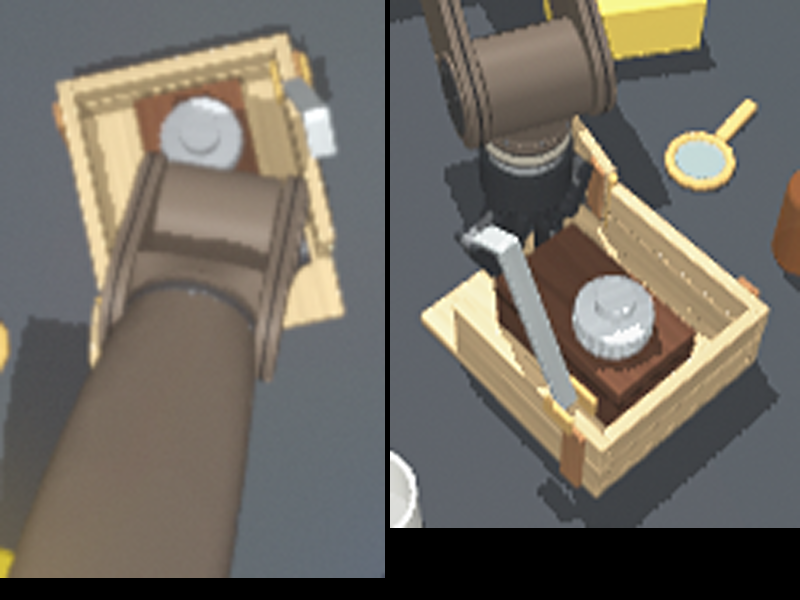

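The clamp is still standing on the lid (612,318 in the scene half). The kit is parallel to the walls with a gap of about 1 cm left at the back. I'll keep going in small steps and watch the force.

Emit:
{"fn": "send_rows", "kwargs": {
  "translation": [
    [-0.08,0,0],
    [-0.08,0,0],
    [-0.08,0,0],
    [-0.06,0,0],
    [-0.06,0,0]
  ],
  "rotation": [
    [0,0,0],
    [0,0,0],
    [0,0,0],
    [0,0,0],
    [0,0,0]
  ],
  "grip": [40,40,40,40,40]
}}

```text
time: 9.05
eef_pos: [0.5674, 0.004, 0.0395]
tcp_rot: [-0.104, 0.995, -0.0, -0.0]
contact_force: [-5.8, -0.4, 2.5]
opening: 0.47
```

Emit:
{"fn": "send_rows", "kwargs": {
  "translation": [
    [-0.05,0,0],
    [-0.05,0,0],
    [-0.04,0,0]
  ],
  "rotation": [
    [0,0,0],
    [0,0,0],
    [0,0,0]
  ],
  "grip": [40,40,40]
}}

```text
time: 9.43
eef_pos: [0.5713, 0.0049, 0.0394]
tcp_rot: [-0.104, 0.995, -0.0, -0.0]
contact_force: [-7.1, -1.7, 3.3]
opening: 0.469
```

Emit:
{"fn": "send_rows", "kwargs": {
  "translation": [
    [-0.05,0,0],
    [-0.05,0,0],
    [-0.05,0,0]
  ],
  "rotation": [
    [0,0,0],
    [0,0,0],
    [0,0,0]
  ],
  "grip": [40,40,40]
}}

```text
time: 9.8
eef_pos: [0.5707, 0.0052, 0.0385]
tcp_rot: [-0.104, 0.995, 0.0, -0.007]
contact_force: [-22.6, -5.8, 13.6]
opening: 0.47
```

```bash
python3 -c "
from h import *
where()"
```

```text
t 9.8 crate xyz mm [ 5.2 -4.7 38.5] tool yaw rel 0.03 tilt z [ 0.015  0.002 -1.   ] F [-22.6  -5.8  13.6] q [-0.17  0.3   1.94 -0.    0.91 -1.94] op 0.47
```

Force jumped to 23 N with no further travel, so the kit is home. I'll back off, lift, and go round to the outside of the gate.

Emit:
{"fn": "send_rows", "kwargs": {
  "translation": [
    [0.15,0,0],
    [0.3,0,0],
    [0.6,0,0],
    [0.3,0,-0.5],
    [0,0,-1]
  ],
  "rotation": [
    [0,0,0],
    [0,0,0],
    [0,0,0],
    [0,0,0],
    [0,0,0]
  ],
  "grip": [40,40,40,40,0]
}}

```text
time: 10.42
eef_pos: [0.5352, -0.0023, 0.0837]
tcp_rot: [-0.104, 0.995, 0.0, -0.0]
contact_force: [1.0, 0.4, 0.4]
opening: 0.266
```

Emit:
{"fn": "send_rows", "kwargs": {
  "translation": [
    [0,0,-1],
    [0,0,-1],
    [0,0.5,-0.2],
    [0.5,1,0],
    [0.5,1,0]
  ],
  "rotation": [
    [0,0,0],
    [0,0,0],
    [0,0,0],
    [0,0,0],
    [0,0,0]
  ],
  "grip": [0,0,0,0,0]
}}

```text
time: 11.05
eef_pos: [0.4904, 0.0661, 0.1493]
tcp_rot: [-0.104, 0.995, 0.0, -0.0]
contact_force: [0.2, 1.0, 0.0]
opening: 0.002
```

```bash
python3 -c "
from h import *
where()
a=eyes.read_camera('scene')['image'][120:285,224:352];b=eyes.read_camera('wrist')['image']
a=cv2.resize(a,None,fx=3.2,fy=3.2,interpolation=2);b=cv2.resize(b,(390,292))
o=np.zeros((600,800,3),np.uint8);o[:b.shape[0],:b.shape[1]]=b;o[:a.shape[0],390:390+a.shape[1]]=a
cv2.imwrite('pics/home.png',o)
print('gate waypoints (crate TCP) and tool-unit steps')
t=np.linspace(1.9,0,23);h=6+15*abs(np.sin(t))+11*abs(np.cos(t));r=110
P=np.c_[-8-r*np.sin(t)-h*np.cos(t),97-r*np.cos(t)+h*np.sin(t)];print(np.round(P[0]),np.round(P[-1]))
d=np.diff(P,axis=0)/30;print(np.round(np.c_[-d[:,0],d[:,1]],2).tolist())"
```

```text
t 11.05 crate xyz mm [-60.8  71.5 149.3] tool yaw rel -0.07 tilt z [ 0.     0.001 -1.   ] F [0.2 1.  0. ] q [-0.07 -0.03  2.08  0.    1.09 -1.85] op 0.0
gate waypoints (crate TCP) and tool-unit steps
[-104.  155.] [-25. -13.]
[[0.16, -0.3], [0.13, -0.32], [0.1, -0.33], [0.07, -0.33], [0.05, -0.29], [0.02, -0.3], [-0.0, -0.3], [-0.03, -0.31], [-0.06, -0.31], [-0.08, -0.31], [-0.11, -0.3], [-0.14, -0.29], [-0.17, -0.28], [-0.2, -0.27], [-0.22, -0.25], [-0.25, -0.24], [-0.27, -0.21], [-0.29, -0.19], [-0.31, -0.16], [-0.33, -0.13], [-0.35, -0.1], [-0.36, -0.07]]
```

View pics/home.png

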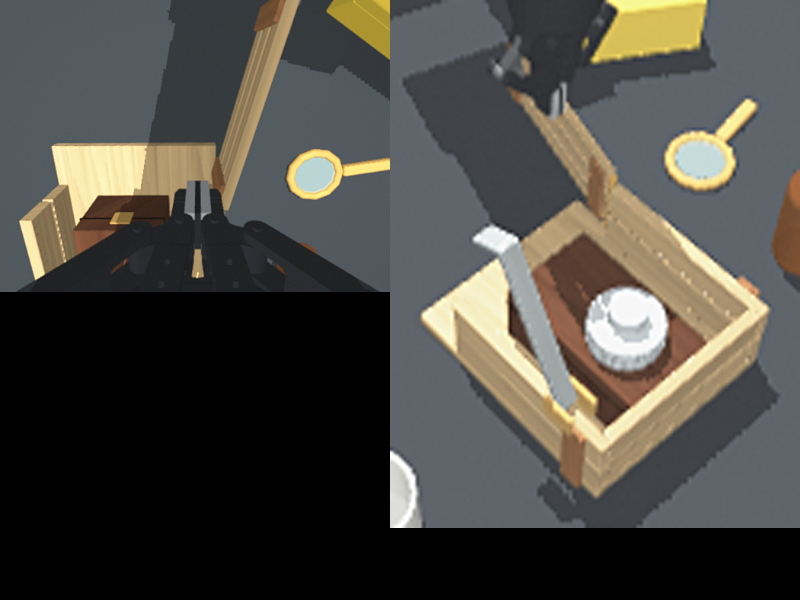

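The kit is against the back wall and the clamp is upright on it (627,320). The gate is still open to the left. Next, the outside of the gate.

Emit:
{"fn": "send_rows", "kwargs": {
  "translation": [
    [0.35,0.9,0],
    [0.35,0.9,0],
    [0.4,0.8,0],
    [0.2,0.5,0],
    [0,0,0.5]
  ],
  "rotation": [
    [0,0,0],
    [0,0,0],
    [0,0,0],
    [0,0,0],
    [0,0,0]
  ],
  "grip": [0,0,0,0,0]
}}

```text
time: 11.78
eef_pos: [0.4348, 0.1483, 0.1357]
tcp_rot: [-0.105, 0.995, -0.0, 0.002]
contact_force: [0.6, 0.5, 0.5]
opening: -0.003
```

```bash
python3 -c "
from h import *
where()"
```

```text
t 11.78 crate xyz mm [-98.1 163.4 135.7] tool yaw rel 0.05 tilt z [-0.003 -0.    -1.   ] F [0.6 0.5 0.5] q [ 0.11 -0.1   2.18 -0.    1.06 -1.67] op -0.0
```

Emit:
{"fn": "send_rows", "kwargs": {
  "translation": [
    [0,0,1],
    [0,0,1],
    [0,0,0.9],
    [0.1,-0.3,0],
    [0.15,-0.3,0]
  ],
  "rotation": [
    [0,0,0],
    [0,0,0],
    [0,0,0],
    [0,0,0],
    [0,0,0]
  ],
  "grip": [0,0,0,0,0]
}}

```text
time: 12.4
eef_pos: [0.431, 0.1275, 0.0487]
tcp_rot: [-0.104, 0.995, -0.0, 0.0]
contact_force: [1.1, 1.4, 0.4]
opening: 0.0
```

Emit:
{"fn": "send_rows", "kwargs": {
  "translation": [
    [0.1,-0.3,0],
    [0.1,-0.33,0],
    [0.07,-0.33,0],
    [0.05,-0.3,0],
    [0.02,-0.3,0]
  ],
  "rotation": [
    [0,0,0],
    [0,0,0],
    [0,0,0],
    [0,0,0],
    [0,0,0]
  ],
  "grip": [0,0,0,0,0]
}}

```text
time: 13.02
eef_pos: [0.4306, 0.0799, 0.0488]
tcp_rot: [-0.104, 0.995, -0.0, 0.001]
contact_force: [1.3, 0.9, 1.6]
opening: -0.002
```

```bash
python3 -c "
from h import *
where()"
```

```text
t 13.03 crate xyz mm [-116.4   97.4   48.8] tool yaw rel -0.05 tilt z [-0.001 -0.    -1.   ] F [1.3 0.9 1.6] q [-0.05  0.    2.27  0.    0.87 -1.83] op -0.0
```

Emit:
{"fn": "send_rows", "kwargs": {
  "translation": [
    [0,-0.3,0],
    [-0.03,-0.31,0],
    [-0.06,-0.31,0],
    [-0.08,-0.31,0],
    [-0.11,-0.3,0]
  ],
  "rotation": [
    [0,0,0],
    [0,0,0],
    [0,0,0],
    [0,0,0],
    [0,0,0]
  ],
  "grip": [0,0,0,0,0]
}}

```text
time: 13.65
eef_pos: [0.4476, 0.0369, 0.048]
tcp_rot: [-0.104, 0.995, 0.0, -0.001]
contact_force: [0.3, 1.5, 0.9]
opening: -0.002
```

Emit:
{"fn": "send_rows", "kwargs": {
  "translation": [
    [-0.14,-0.29,0],
    [-0.17,-0.28,0],
    [-0.2,-0.27,0],
    [-0.22,-0.25,0],
    [-0.25,-0.24,0]
  ],
  "rotation": [
    [0,0,0],
    [0,0,0],
    [0,0,0],
    [0,0,0],
    [0,0,0]
  ],
  "grip": [0,0,0,0,0]
}}

```text
time: 14.28
eef_pos: [0.4851, 0.004, 0.0482]
tcp_rot: [-0.104, 0.995, 0.0, -0.0]
contact_force: [-1.0, -0.2, -0.0]
opening: -0.0
```

Emit:
{"fn": "send_rows", "kwargs": {
  "translation": [
    [-0.27,-0.21,0],
    [-0.28,-0.19,0],
    [-0.3,-0.16,0],
    [-0.3,-0.13,0]
  ],
  "rotation": [
    [0,0,0],
    [0,0,0],
    [0,0,0],
    [0,0,0]
  ],
  "grip": [0,0,0,0]
}}

```text
time: 14.78
eef_pos: [0.5234, -0.0089, 0.0483]
tcp_rot: [-0.104, 0.995, 0.0, -0.0]
contact_force: [-0.6, 0.7, -0.5]
opening: -0.001
```

```bash
python3 -c "
from h import *
where()"
```

```text
t 14.78 crate xyz mm [-44.   -8.7  48.3] tool yaw rel -0.04 tilt z [ 0.  0. -1.] F [-0.6  0.7 -0.5] q [-0.21  0.19  2.07 -0.    0.89 -1.99] op -0.0
```

19 mm or so to go; creeping in.

Emit:
{"fn": "send_rows", "kwargs": {
  "translation": [
    [-0.2,-0.05,0],
    [-0.2,0,0],
    [-0.12,0,0],
    [-0.08,0,0],
    [-0.06,0,0]
  ],
  "rotation": [
    [0,0,0],
    [0,0,0],
    [0,0,0],
    [0,0,0],
    [0,0,0]
  ],
  "grip": [0,0,0,0,0]
}}

```text
time: 15.4
eef_pos: [0.5425, -0.006, 0.0483]
tcp_rot: [-0.104, 0.995, 0.0, -0.0]
contact_force: [0.5, -0.5, 0.1]
opening: 0.002
```

Emit:
{"fn": "send_rows", "kwargs": {
  "translation": [
    [-0.06,0,0],
    [-0.05,0,0]
  ],
  "rotation": [
    [0,0,0],
    [0,0,0]
  ],
  "grip": [0,0]
}}

```text
time: 15.65
eef_pos: [0.5439, -0.0055, 0.0479]
tcp_rot: [-0.104, 0.995, 0.0, -0.003]
contact_force: [-8.1, -2.7, 3.2]
opening: 0.005
```

```bash
python3 -c "
from h import *
where()"
```

```text
t 15.65 crate xyz mm [-23.3  -9.7  47.9] tool yaw rel -0.01 tilt z [ 0.005  0.001 -1.   ] F [-8.1 -2.7  3.2] q [-0.2   0.23  2.01 -0.    0.9  -1.97] op 0.01
```

Stopped at 8 N with crate x -23 (expected about -25), so the gate is shut. I'll back off, lift, and go over behind the bar.

Emit:
{"fn": "send_rows", "kwargs": {
  "translation": [
    [0.2,0,0],
    [0.4,0,0],
    [0.2,0,-0.8],
    [0,0,-1],
    [0,0,-1]
  ],
  "rotation": [
    [0,0,0],
    [0,0,0],
    [0,0,0],
    [0,0,0],
    [0,0,0]
  ],
  "grip": [0,0,0,0,0]
}}

```text
time: 16.27
eef_pos: [0.5215, -0.0104, 0.133]
tcp_rot: [-0.104, 0.995, 0.0, 0.0]
contact_force: [-0.2, 0.6, 0.2]
opening: -0.002
```

Emit:
{"fn": "send_rows", "kwargs": {
  "translation": [
    [0,0,-1],
    [0,0,-1],
    [0,0,-1],
    [0,0,-1],
    [0,0,-0.7]
  ],
  "rotation": [
    [0,0,0],
    [0,0,0],
    [0,0,0],
    [0,0,0],
    [0,0,0]
  ],
  "grip": [0,0,0,0,0]
}}

```text
time: 16.9
eef_pos: [0.5221, -0.0105, 0.275]
tcp_rot: [-0.104, 0.995, -0.0, 0.001]
contact_force: [1.0, -0.1, -1.2]
opening: 0.002
```

Emit:
{"fn": "send_rows", "kwargs": {
  "translation": [
    [-1,-0.3,0],
    [-1,-0.6,0],
    [-1,-0.6,0],
    [-1,-0.6,0],
    [-1,-0.6,0]
  ],
  "rotation": [
    [0,0,0],
    [0,0,0],
    [0,0,0],
    [0,0,0],
    [0,0,0]
  ],
  "grip": [0,0,0,0,0]
}}

```text
time: 17.52
eef_pos: [0.6863, -0.0591, 0.2732]
tcp_rot: [-0.104, 0.995, 0.0, 0.0]
contact_force: [0.3, 0.1, 0.1]
opening: -0.002
```

```bash
python3 -c "
from h import *
where()
a=eyes.read_camera('scene')['image'][90:285,200:352];b=eyes.read_camera('wrist')['image']
a=cv2.resize(a,None,fx=2.6,fy=2.6,interpolation=2);b=cv2.resize(b,(390,292))
o=np.zeros((600,800,3),np.uint8);o[:b.shape[0],:b.shape[1]]=b;o[:a.shape[0],395:395+a.shape[1]]=a
cv2.imwrite('pics/bar.png',o)"
```

```text
t 17.52 crate xyz mm [104.9 -91.6 273.2] tool yaw rel -0.05 tilt z [-0.  0. -1.] F [0.3 0.1 0.1] q [-0.23  0.29  1.5   0.    1.36 -2.01] op -0.0
```

View pics/bar.png

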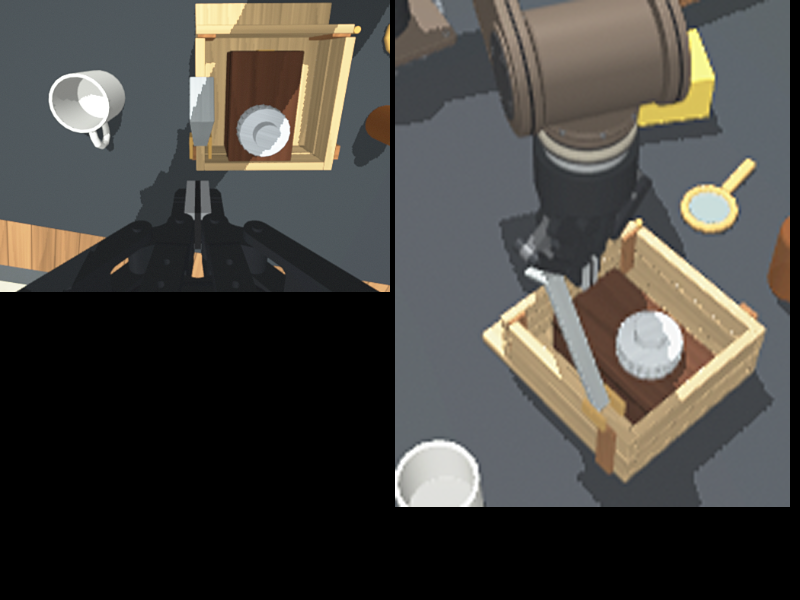

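The gate is closed across the front. The bar (202,110) is in line with the fingers in the wrist view, and the clamp is standing. I'll work out the bar arc.

```bash
python3 -c "
from h import *
t=np.linspace(1.15,0,21);r=125
P=np.c_[141-r*np.cos(t)+4*np.sin(t),98+r*np.sin(t)+4*np.cos(t)];print(P[0],P[-1]);d=np.diff(P,axis=0)/-30
print(np.round(d,2).tolist())"
```

```text
[ 93.59012565 213.7294423 ] [ 16. 102.]
[[0.22, 0.1], [0.21, 0.11], [0.21, 0.12], [0.2, 0.13], [0.19, 0.14], [0.18, 0.16], [0.17, 0.17], [0.16, 0.18], [0.15, 0.18], [0.14, 0.19], [0.13, 0.2], [0.12, 0.21], [0.11, 0.21], [0.09, 0.22], [0.08, 0.23], [0.07, 0.23], [0.06, 0.23], [0.04, 0.24], [0.03, 0.24], [0.01, 0.24]]
```

Emit:
{"fn": "send_rows", "kwargs": {
  "translation": [
    [0,0.1,0.5],
    [0,0,0.8],
    [0,0,0.6],
    [0.2,0,0.05],
    [0.2,0,0.05]
  ],
  "rotation": [
    [0,0,0],
    [0,0,0],
    [0,0,0],
    [0,0,0],
    [0,0,0]
  ],
  "grip": [0,0,0,0,0]
}}

```text
time: 18.25
eef_pos: [0.673, -0.0582, 0.2139]
tcp_rot: [-0.104, 0.995, -0.0, 0.0]
contact_force: [-0.1, 0.8, 0.5]
opening: 0.001
```

```bash
python3 -c "
from h import *
where()"
```

```text
t 18.25 crate xyz mm [ 92.1 -88.  213.9] tool yaw rel -0.04 tilt z [-0.001 -0.    -1.   ] F [-0.1  0.8  0.5] q [-0.24  0.3   1.59 -0.    1.25 -2.02] op 0.0
```

Emit:
{"fn": "send_rows", "kwargs": {
  "translation": [
    [0.2,0,0.1],
    [0.21,0,0.11],
    [0.21,0,0.12],
    [0.2,0,0.13],
    [0.19,0,0.14]
  ],
  "rotation": [
    [0,0,0],
    [0,0,0],
    [0,0,0],
    [0,0,0],
    [0,0,0]
  ],
  "grip": [0,0,0,0,0]
}}

```text
time: 18.88
eef_pos: [0.6433, -0.0647, 0.1951]
tcp_rot: [-0.104, 0.995, -0.0, 0.0]
contact_force: [0.8, -1.0, 1.2]
opening: -0.002
```

Emit:
{"fn": "send_rows", "kwargs": {
  "translation": [
    [0.18,0,0.16],
    [0.17,0,0.17],
    [0.16,0,0.18],
    [0.15,0,0.18],
    [0.14,0,0.19]
  ],
  "rotation": [
    [0,0,0],
    [0,0,0],
    [0,0,0],
    [0,0,0],
    [0,0,0]
  ],
  "grip": [0,0,0,0,0]
}}

```text
time: 19.5
eef_pos: [0.6199, -0.0694, 0.1685]
tcp_rot: [-0.104, 0.995, -0.0, 0.0]
contact_force: [1.0, -0.8, 1.6]
opening: 0.003
```

Emit:
{"fn": "send_rows", "kwargs": {
  "translation": [
    [0.13,0,0.2],
    [0.12,0,0.21],
    [0.11,0,0.21],
    [0.09,0,0.22],
    [0.08,0,0.23]
  ],
  "rotation": [
    [0,0,0],
    [0,0,0],
    [0,0,0],
    [0,0,0],
    [0,0,0]
  ],
  "grip": [0,0,0,0,0]
}}

```text
time: 20.12
eef_pos: [0.6044, -0.0727, 0.1363]
tcp_rot: [-0.104, 0.995, 0.0, -0.0]
contact_force: [-0.0, -0.5, 0.4]
opening: 0.003
```

```bash
python3 -c "
from h import *
where()"
```

```text
t 20.12 crate xyz mm [ 22.  -87.9 136.3] tool yaw rel -0.04 tilt z [ 0.  0. -1.] F [-0.  -0.5  0.4] q [-0.29  0.24  1.82 -0.    1.09 -2.07] op 0.0
```

34 mm of height remain; slowing towards the stop.

Emit:
{"fn": "send_rows", "kwargs": {
  "translation": [
    [0.07,0,0.23],
    [0.06,0,0.23],
    [0.04,0,0.22],
    [0.02,0,0.2],
    [0,0,0.12]
  ],
  "rotation": [
    [0,0,0],
    [0,0,0],
    [0,0,0],
    [0,0,0],
    [0,0,0]
  ],
  "grip": [0,0,0,0,0]
}}

```text
time: 20.75
eef_pos: [0.5987, -0.0738, 0.1062]
tcp_rot: [-0.104, 0.995, 0.0, -0.001]
contact_force: [-0.1, -1.0, -0.3]
opening: -0.003
```

Emit:
{"fn": "send_rows", "kwargs": {
  "translation": [
    [0,0,0.08],
    [0,0,0.06]
  ],
  "rotation": [
    [0,0,0],
    [0,0,0]
  ],
  "grip": [0,0]
}}

```text
time: 21.0
eef_pos: [0.5991, -0.0738, 0.1025]
tcp_rot: [-0.104, 0.995, 0.0, -0.0]
contact_force: [-1.6, 0.1, 0.7]
opening: -0.004
```

```bash
python3 -c "
from h import *
where()"
```

```text
t 21.0 crate xyz mm [ 16.5 -88.  102.5] tool yaw rel -0.04 tilt z [ 0.  0. -1.] F [-1.6  0.1  0.7] q [-0.29  0.27  1.85  0.    1.02 -2.07] op -0.0
```

Emit:
{"fn": "send_rows", "kwargs": {
  "translation": [
    [0,0,0.05],
    [0,0,0.05],
    [0,0,0]
  ],
  "rotation": [
    [0,0,0],
    [0,0,0],
    [0,0,0]
  ],
  "grip": [0,0,0]
}}

```text
time: 21.38
eef_pos: [0.5991, -0.0739, 0.1019]
tcp_rot: [-0.104, 0.995, 0.0, -0.0]
contact_force: [-5.0, 1.0, 10.8]
opening: -0.003
```

Firm stop: 10.8 N at z 0.102, which is the expected height of the bar's upper face. Lifting off to check.

Emit:
{"fn": "send_rows", "kwargs": {
  "translation": [
    [0,0,-0.3],
    [0,0,-0.8],
    [0,0,-1],
    [0,0,-1],
    [0,0,-1]
  ],
  "rotation": [
    [0,0,0],
    [0,0,0],
    [0,0,0],
    [0,0,0],
    [0,0,0]
  ],
  "grip": [0,0,0,0,0]
}}

```text
time: 22.0
eef_pos: [0.5992, -0.0739, 0.2237]
tcp_rot: [-0.104, 0.995, -0.0, 0.0]
contact_force: [0.2, -0.4, -0.6]
opening: 0.003
```

Emit:
{"fn": "send_rows", "kwargs": {
  "translation": [
    [1,0,-1],
    [1,0,-0.5],
    [1,0,0],
    [1,0,0],
    [0,0,0]
  ],
  "rotation": [
    [0,0,0],
    [0,0,0],
    [0,0,0],
    [0,0,0],
    [0,0,0]
  ],
  "grip": [0,0,0,0,0]
}}

```text
time: 22.62
eef_pos: [0.4808, -0.0988, 0.2679]
tcp_rot: [-0.103, 0.995, -0.0, 0.001]
contact_force: [0.4, -0.2, 0.7]
opening: -0.001
```

```bash
python3 -c "
from h import *
where()
a=eyes.read_camera('scene')['image'][120:320,170:370];b=eyes.read_camera('wrist')['image']
a=cv2.resize(a,None,fx=2.5,fy=2.5,interpolation=2);b=b[:, 60:360]
o=np.zeros((600,800,3),np.uint8);o[:b.shape[0],:b.shape[1]]=b;o[:a.shape[0],300:800]=a
cv2.imwrite('pics/end.png',o)"
```

```text
t 22.62 crate xyz mm [-104.3  -87.9  267.9] tool yaw rel -0.12 tilt z [-0.001 -0.001 -1.   ] F [ 0.4 -0.2  0.7] q [-0.41 -0.16  1.98  0.    1.32 -2.19] op -0.0
```

View pics/end.png

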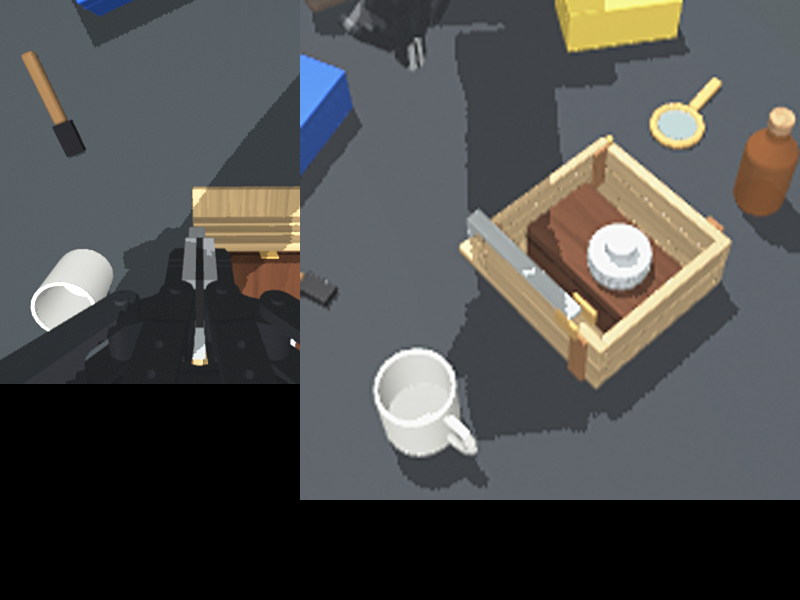

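The bar lies level along the right wall with its lip at the gate (475,220), the gate is shut, the clamp is standing (620,255), and the bystanders are in place.

```bash
python3 -c "
from h import *
print(ticket.sign_off())"
```

```text
the job is handed in; nothing more can be done
None
```

The job is done and handed in, at about 22.6 s of the 64 s allowed; the sign-off gave no verdict.

- **Kit box:** I pushed it in slowly with two fingers. It stopped at the back with 23 N at finger position x 5 mm (about 4 expected), and the clamp stayed upright on its lid. The back gap is hidden behind the wall in the pictures, so "fully home" rests on that stop rather than a direct view.
- **Gate:** I swung it round from outside until it stopped at 8 N, with the finger at crate x -23 mm (about -25 expected).
- **Bar:** I pressed it down along its arc to a firm stop at z 102 mm, which is the expected height of its upper face, with 10.8 N.

The last picture, taken with the arm clear, shows the bar level over the gate, the gate shut and the clamp standing. The cup, bottle, brush and magnifier look to be where they were; I did not re-measure them. No check failed or disagreed beyond those 1–2 mm.

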